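# Feed the chocolate bar through the cutter's guard with the push stick

## Task

Load the bar cutter: take the wooden push stick and, with the stick behind the chocolate bar, feed the bar through the low guard until it presses firmly against the sprung depth stop on the far side; about 10 N there is right, hold it for a moment, and never press the stop harder than 16 N. Keep the robot itself off the bar, draw the stick back out so that the bar stays resting against the stop, and stand the stick on its sole on the table again, off the cutter. Leave the other things alone.

Things in the scene. Friction and masses are not known exactly. Their poses are not given: they have to be found in the camera images.
- cutter: Table-top bar cutter, fixed to the table: white bed 370 x 100 mm, its flat top 22 mm above the table, bridged by a low grey guard hood. Origin: on the table, under the centre line, at the guard's mouth. x: feed direction, from the infeed end (x = -155 mm) to the outfeed end (+215 mm); z up. Steel fences 50 mm apart, 20 mm high, run from x = 0 to 168 mm.
- mouth (a point): Middle of the guard's low opening, on the bed (22 mm up); axes as the cutter's. Guard: x = 4 to 84 mm, 96 mm wide, top 86 mm above the table; the opening is 31 mm high over the bed. Before it flaring fences form a funnel from x = -51 mm (about 71 mm wide) to 0 (50 mm wide).
- shoe_mid (a point): Sprung hold-down shoe hidden in the guard (this point: its underside's middle, 48 mm past the mouth). It hangs 21 mm above the bed, flat from 24 to 72 mm past the mouth, ramped before that, gives up to 8 mm upward and presses the bar down with about 5 N: sliding the bar under it takes about 5 to 12 N, different each run, and it keeps the bar from springing back.
- gauge: Depth stop: aluminium block 22 x 44 x 34 mm with black knob on the outfeed bed. Origin: bed top, centre of its front face, 190 mm past the mouth; x = feed direction. A rod with a black 19 mm pad (13 mm above the bed) points back at the guard; pad face 34 to 58 mm before the origin: set by hand, not measured, find it by feel. Sprung: gives from 3 N, then 2.5 N per mm, 10 mm of travel.
- bar_center (a point): Bar of hard dark cooking chocolate, 100 long (x) x 46 wide (y) x 24 high (z) mm, about 0.15 kg, lying flat on the infeed bed in front of the guard, a little askew. Point: its centre, 12 mm above its underside; x along the bar, nearly the feed direction (forward end at +50 mm, tail at -50 mm).
- stick_grip (a point): Pale wooden push stick standing on its sole on the table: sole 150 x 30 x 18 mm high, with an upright grip fin (50 long, 18 thick, top 75 mm above the underside), 0.12 kg. Point: in the fin, 55 mm above the underside. x points to the stick's flat nose, whose face is 120 mm ahead of this point (tail 30 mm behind it); y is across the fin (pinch it along y).
- jam_jar_mid (a point): Jam jar, 59 mm wide, 85 mm high. A bystander: leave it where it is. Point: its middle, half-way up.
- shaker_mid (a point): Salt shaker, 44 mm wide, 90 mm high. A bystander: leave it where it is. Point: its middle, half-way up.
- shot_glass_mid (a point): Small clear glass, 46 mm wide, 57 mm high. A bystander: leave it where it is. Point: its middle, half-way up.
- bar: The chocolate bar itself (see bar_center); origin: centre of its underside.
- stick: The push stick itself (see stick_grip); origin: on the sole's underside, 30 mm ahead of the grip point and 90 mm behind the nose face.

How it is judged:
On the way, in this order (a step that is already met when the one before it is completed fails the run):
1. the bar's forward end is pushed in under the guard by the stick (x of bar_center in the frame of cutter above -0.045 m and contact force between stick and bar above 0.5 N), for 0.1 s.
2. the bar, driven by the stick, presses the depth stop with more than 6 N for 0.2 s (contact force between bar and gauge above 6 N and contact force between stick and bar above 1 N and x of bar_center in the frame of cutter above 0.075 m and height (world z) of bar_center below 0.045 m), for 0.2 s.
At the end, for the whole second after the job is handed in: The bar lies at rest on the bed, its centre more than 75 mm past the guard's mouth, still resting against the depth stop (more than 0.5 N); the push stick stands on its sole on the table (grip point 40 to 72 mm above the table, upright within 0.12 rad), at rest and clear of cutter and bar (x of bar_center in the frame of cutter above 0.075 m and height (world z) of bar_center below 0.045 m and contact force between bar and gauge above 0.5 N and linear speed of bar below 0.01 m/s and height (world z) of stick_grip between 0.04 and 0.072 m and angle between stick_grip's own z axis and vertical below 0.12 rad and linear speed of stick below 0.02 m/s and contact force between stick and cutter below 0.1 N and contact force between stick and bar below 0.1 N); the robot touches nothing.
It fails at once if the depth stop is pressed with more than 16 N (contact force between bar and gauge above 16 N).
It fails at once if the robot touches the bar itself (contact force between any of the fingers, the arm and bar above 0.3 N).
It fails at once if a bystander is moved by more than 20 mm (distance of any of jam_jar_mid, shaker_mid, shot_glass_mid from where it was at the start of the episode above 0.02 m).
It also fails if it takes over 72 s, if anything falls off the work surface, if the arm or the gripper's body presses on something with over 40 N, if the wrist force passes 120 N, or if a joint passes its speed limit or range.

## Robot

A 7-joint arm with a two-finger parallel gripper is mounted at the origin on the work surface; the furniture and walls round the work are solid. World frame = base frame: x ahead of the robot, y to its left, z up, the work surface at z = 0. Lengths are in m, angles in rad, forces in N, time in s.
With the tool pointing down it reaches from about 0.425 to 0.875 m from the base axis. Payload 4.7 kg.
Tool frame: the origin (TCP) lies at the centre of the arm's flange, where the gripper is bolted on; the fingertips stand 182 mm ahead of it and the grasp point (between the pads) lies 164 mm ahead of it; x points along the fingers, y is the direction in which the jaws open and shut, and the axes are right-handed (so a half turn about x gives the same grasp; the last joint's range is limited). The gripper opens to 87 mm and grips with 3 to 60 N. Pads are 19 mm wide; open, the fingers measure 117 mm over their backs; the gripper's body (75 mm by 190 mm) begins 51 mm behind the grasp point.
Start: joints at [-1.257, 0.321, -0.07, 1.45, 0.023, 1.371, -0.057], TCP at [0.192, 0.621, 0.405] pointing down, gripper open.
Joint ranges: [-2.86, 2.86], [-0.3, 2.09], [-1.38, 1.24], [0.06, 2.45], [-1.56, 4.7], [0.09, 2.05], [-2.69, 2.69]. Speed limits (rad/s): [2.57, 2.57, 3.14, 3.14, 3.14, 3.14, 3.14].

## Interface

Orientations are given as a rotation vector (axis times angle).
In Python, from bench import ctrl gives the robot as it stands.
- The arm moves only by the shell command python3 -m crank 'ROWS' [FORCE]. ROWS is JSON, one flat list of numbers, 7 for each row, row after row: the shift along the tool's x, y, z in mm, then the turn, a rotation vector about the tool's x, y, z in rad, then the finger opening in mm, from 0 to 87. A call has exactly 5 rows; each row shifts and turns the commanded pose from where the row before left it, along the tool's axes as they then stand; what a row does not reach is not made up. A row lasts 1/8 s, in which the tool goes at most 62.5 mm and 10.7 degrees, less where a joint would pass 70% of its speed; a pose out of reach is approached as far as the arm can. A call with a gripper value outside its range is refused whole. The fingers move at their own pace and stop on an object; FORCE is the grip in N (left out, the last holds). Time passes only in rows, so rows that do not move let the fingers close, or fill a call up. It gives the time, the measured TCP pose, the force and the opening at its end, in the units of the state.
- ctrl.get_state(): the state, without advancing time (a new reading comes with each control period).
- ctrl.get_image(name): name is "scene" or "top" or "wrist"; returns the picture (480x640x3 uint8, red, green, blue); there is no depth.
- ctrl.camera_params(name): a dict with "K" (3x3 intrinsics, pixels), "world_to_cam" (4x4, takes a point from world to camera coordinates); the wrist camera has in their place "hand_eye" (4x4, takes a point from camera to tool coordinates, whose origin is the TCP and whose axes are the tool frame's). Camera axes: x right, y down, z forward; pixel columns grow to the right and rows downward; lengths in m; the calibration is good to about 2 mm. A picture is of the moment at which its call begins: read the wrist's pose just before it. camera_params takes no time and is no camera call.
- ctrl.close_job(): hands the job in, once; it reports no verdict.
Trained networks look in the newest picture that a camera, given by its name, has taken for a name from the list of things; names that differ only in an ending like _2 or _b are one class to them, and where a whole thing is asked for, a point or a joint stands for the part that bears it (a point fixed in the world has none). Each returns a list of dicts, best first, with "confidence" (0 to 1); they miss things now and then, are a little off and sometimes report something else, mostly with a low value. They report only what shows in the picture. A call takes as long as a camera call.
- ctrl.regions_of(camera, target): "region" (480x640 bool, what is visible of it) and "at" ([column, row] in pixels, amid what is visible of it).
- ctrl.mark_of(camera, target): "at" ([column, row] in pixels: a listed point, or the origin of a listed thing).
The state is a dict: "time": time; "joint_positions": joint angles; "qd": joint speeds; "joint_torque": joint torques, N m; "position": TCP position; "tool_rot": TCP orientation; "ft_force": force on the tool from outside, world axes, zero at the start; "torque": the same for the moment, N m; "grip_width": opening from 0.0 (shut) to 1.0 (fully open).
Only numpy, scipy, OpenCV 4.12 (cv2) and the standard library are available. Lean on these libraries where they do the work, as an engineer would, in place of code of your own. Each camera call takes 0.05 s, during which the arm holds its last target.

## Working session

There is one attempt and no reset: what is moved stays moved. The work goes in short steps, Python scripts to look and compute and a shell command to move; the robot and the scene stay as the last step left them, time stands still between calls to the robot, and variables do not carry over. Pictures are saved under pics/ and viewed, and the job is handed in when it is done.

```bash
ls; mkdir -p pics; cat > h.py <<'E'
import numpy as np, cv2
from scipy.spatial.transform import Rotation as R
from bench import ctrl
def cam(n):
    p=ctrl.camera_params(n); K=np.array(p['K'])
    if 'world_to_cam' in p: return K,np.array(p['world_to_cam'])
    s=ctrl.get_state(); T=np.eye(4); T[:3,:3]=R.from_rotvec(s['tool_rot']).as_matrix(); T[:3,3]=s['position']
    return K,np.linalg.inv(T@np.array(p['hand_eye']))
def px2w(n,uv,z,c=None):
    K,W=c or cam(n); C=np.linalg.inv(W)
    d=C[:3,:3]@np.linalg.inv(K)@np.array([uv[0],uv[1],1.]); o=C[:3,3]
    return o+d*(z-o[2])/d[2]
def w2px(n,P,c=None):
    K,W=c or cam(n); q=K@(W[:3,:3]@np.array(P)+W[:3,3]); return q[:2]/q[2]
def snap(n,f):
    im=ctrl.get_image(n); cv2.imwrite('pics/'+f,im[:,:,::-1]); return im
E
python3 - <<'E'
from h import *
np.set_printoptions(precision=4,suppress=True)
s=ctrl.get_state(); print(s)
for n in ['top','scene','wrist']:
    snap(n,n+'0.png')
    for t in ['cutter','mouth','gauge','bar_center','stick_grip','stick','bar','jam_jar_mid','shaker_mid','shot_glass_mid','shoe_mid']:
        print(n,t,[(np.round(d['at'],1),round(d['confidence'],2)) for d in ctrl.mark_of(n,t)][:2])
E
```

```text
pics
{'time': 0.0, 'joint_positions': array([-1.2569,  0.3218, -0.0701,  1.4517,  0.0226,  1.3708, -0.0569]), 'qd': array([ 0.0001, -0.0004,  0.0004, -0.0007, -0.0008, -0.0013,  0.    ]), 'joint_torque': array([ -0.0004, -49.1283,  -0.404 , -31.2537,  -0.064 ,   0.0437,
         0.0002]), 'position': array([0.1919, 0.6208, 0.4037]), 'tool_rot': array([ 0.2338,  1.5581, -0.2368]), 'ft_force': array([-0.7869, -0.0021,  0.7986]), 'torque': array([-0.0171,  0.0235, -0.0098]), 'grip_width': 1.001775964229205}
top cutter [(array([355.2, 193.9]), 0.63)]
top mouth [(array([359.9, 192.2]), 0.97)]
top gauge [(array([243.7, 212.1]), 0.88)]
top bar_center [(array([409.5, 176.2]), 0.59)]
top stick_grip [(array([414.3, 274.3]), 0.62), (array([311.7, 309.4]), 0.36)]
top stick [(array([393.8, 277.7]), 0.96)]
top bar [(array([405.4, 178.4]), 0.6)]
top jam_jar_mid [(array([261., 291.]), 0.77)]
top shaker_mid [(array([312.1, 311.5]), 0.55), (array([411.2, 176.7]), 0.52)]
top shot_glass_mid [(array([203.3, 294.2]), 0.74)]
top shoe_mid []
scene cutter [(array([368.8, 287.7]), 0.71)]
scene mouth [(array([369.1, 276.7]), 0.89)]
scene gauge [(array([307.3, 242.4]), 0.85)]
scene bar_center [(array([401.5, 287.2]), 0.63)]
scene stick_grip [(array([318.2, 304.3]), 0.59)]
scene stick [(array([308.3, 319.8]), 0.9)]
scene bar [(array([402.7, 294. ]), 0.68)]
scene jam_jar_mid [(array([253.6, 250.3]), 0.86)]
scene shaker_mid [(array([253. , 271.5]), 0.75)]
scene shot_glass_mid [(array([400.7, 299.5]), 0.17)]
scene shoe_mid [(array([354.5, 255.7]), 0.75), (array([401.1, 288.8]), 0.71)]
wrist cutter []
wrist mouth []
wrist gauge []
wrist bar_center []
wrist stick_grip []
wrist stick []
wrist bar []
wrist jam_jar_mid []
wrist shaker_mid []
wrist shot_glass_mid []
wrist shoe_mid []
```

View pics/top0.png

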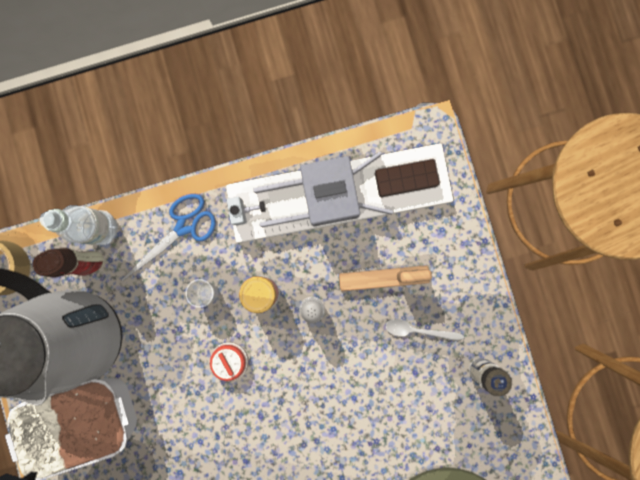

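View pics/scene0.png

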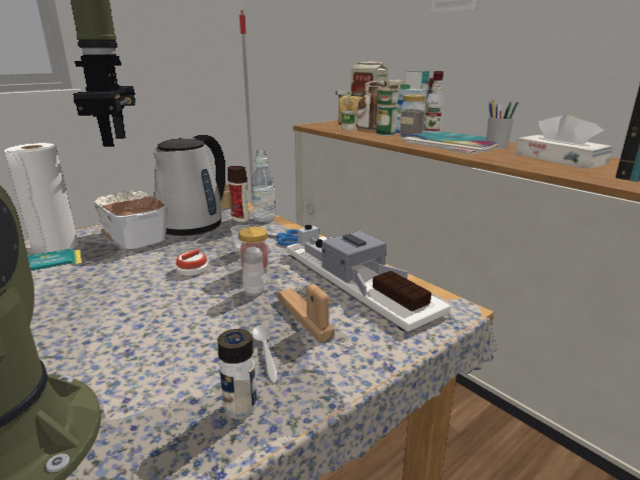

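```bash
python3 - <<'E'
from h import *
np.set_printoptions(precision=4,suppress=True)
s=ctrl.get_state(); print(s['time'])
c=cam('top'); C=np.linalg.inv(c[1]); print(C[:3,3],C[:3,2])
for t,uv,z in [('mouth',(359.9,192.2),.022),('cutter',(355.2,193.9),0),('gauge',(243.7,212.1),.022),('barc',(409.5,176.2),.034),('bar',(405.4,178.4),.022),('grip',(414.3,274.3),.055),('stick',(393.8,277.7),0),('jam',(261,291),.042),('shak',(312.1,311.5),.045),('glass',(203.3,294.2),.028)]:
    print(t,px2w('top',uv,z,c))
c=cam('scene')
for t,uv,z in [('mouth',(369.1,276.7),.022),('gauge',(307.3,242.4),.022),('barc',(401.5,287.2),.034),('grip',(318.2,304.3),.055),('stick',(308.3,319.8),0),('jam',(253.6,250.3),.042),('shak',(253,271.5),.045)]:
    print(t,px2w('scene',uv,z,c))
print(R.from_rotvec(s['tool_rot']).as_matrix())
print(ctrl.camera_params('wrist'))
E
```

```text
1.8
[0.4446 0.1723 0.9263] [ 0.0534  0.0383 -0.9978]
mouth [0.5695 0.1326 0.022 ]
cutter [0.5698 0.1397 0.    ]
gauge [0.5409 0.3283 0.022 ]
barc [0.5921 0.0511 0.034 ]
bar [0.5906 0.0563 0.022 ]
grip [0.4313 0.051  0.055 ]
stick [0.4254 0.078  0.    ]
jam [0.409  0.2982 0.042 ]
shak [0.3745 0.2154 0.045 ]
glass [0.4049 0.3967 0.028 ]
mouth [0.5738 0.138  0.022 ]
gauge [0.5353 0.3358 0.022 ]
barc [0.5918 0.0609 0.034 ]
grip [0.4226 0.0396 0.055 ]
stick [0.4255 0.0846 0.    ]
jam [0.4031 0.3027 0.042 ]
shak [0.3718 0.2075 0.045 ]
[[ 0.0001  0.2953  0.9554]
 [ 0.0001  0.9554 -0.2953]
 [-1.      0.0001  0.    ]]
{'K': array([[359.9361,   0.    , 311.5464],
       [  0.    , 359.9361, 240.7955],
       [  0.    ,   0.    ,   1.    ]]), 'hand_eye': array([[ 0.0007, -0.2759,  0.9612,  0.0195],
       [ 1.    ,  0.001 , -0.0005, -0.0009],
       [-0.0008,  0.9612,  0.2759, -0.0745],
       [ 0.    ,  0.    ,  0.    ,  1.    ]])}
```

The top view shows the cutter with its mouth near (360,192), the bar at (408,178) on the right, the stick with its fin at (413,274) and nose to the left, and the jar, shaker and glass to its left. The feed runs roughly along world +y. I'll refine this and check that the kettle is clear before moving.

```bash
python3 - <<'E'
from h import *
np.set_printoptions(precision=4,suppress=True)
c=cam('scene'); C=np.linalg.inv(c[1]); print(C[:3,3])
for uv in [(190,232),(160,228),(220,228)]: print(px2w('scene',uv,0,c))
k=px2w('scene',(190,225),0,c)
for h in (.15,.2,.25): print(h,w2px('scene',[k[0],k[1],h],c))
im=cv2.imread('pics/top0.png')[90:340,210:510]; cv2.imwrite('pics/topzoom.png',cv2.resize(im,None,fx=2.6,fy=2.4,interpolation=cv2.INTER_CUBIC))
E
```

```text
[ 0.1692 -0.5012  0.4148]
[ 0.3218  0.5654 -0.    ]
[0.2588 0.6252 0.    ]
[0.395  0.5603 0.    ]
0.15 [182.9868 167.1826]
0.2 [180.4783 146.5024]
0.25 [177.8764 125.0529]
```

View pics/topzoom.png

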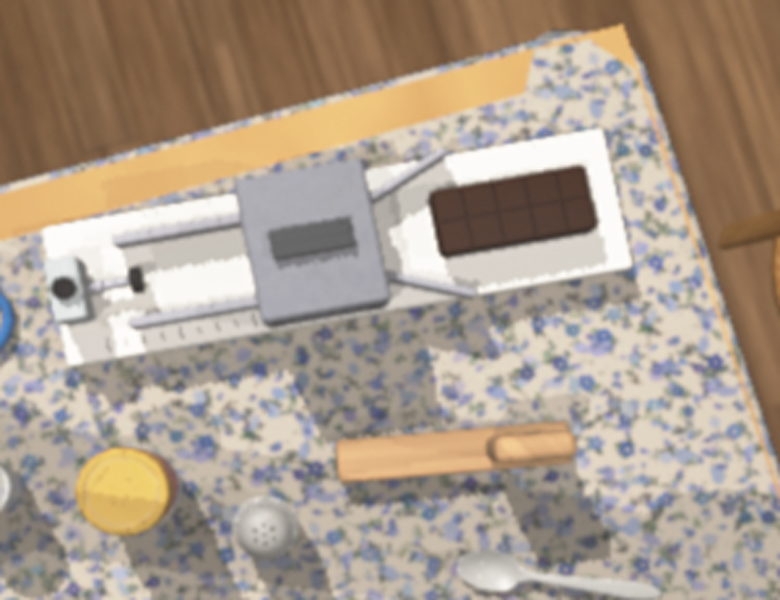

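```bash
python3 - <<'E'
from h import *
np.set_printoptions(precision=4,suppress=True)
c=cam('top')
f=lambda l,z:np.array([px2w('top',(210+u/2.6,90+v/2.4),z,c)[:2] for u,v in l])
def rep(n,p): # order: front-left.., order: front A, tail A, tail B, front B
    fr=(p[0]+p[3])/2; ta=(p[1]+p[2])/2; d=fr-ta
    print(n,'front',fr,'tail',ta,'len',np.linalg.norm(d),'w',np.linalg.norm(p[0]-p[3]),np.linalg.norm(p[1]-p[2]),'ang',np.degrees(np.arctan2(d[1],d[0])),'ctr',p.mean(0));return fr,ta,d/np.linalg.norm(d)
fr,ta,d=rep('bed',f([(42,228),(600,130),(632,268),(70,366)],.022))
print('mouth',ta+d*.155, fr-d*.215)
rep('bar',f([(431,192),(583,166),(597,226),(445,256)],.046))
rep('stick sole',f([(337,441),(572,424),(576,456),(340,481)],.018))
rep('fin top',f([(488,438),(572,432),(572,458),(490,464)],.075))
rep('guard',f([(238,182),(361,158),(387,303),(265,324)],.086))
s=ctrl.get_state();print(s['position'])
E
```

```text
bed front [0.5388 0.349 ] tail [ 0.5981 -0.0126] len 0.36634851488620557 w 0.09907160724538243 0.09839492401736569 ang 99.31563810076331 ctr [0.5684 0.1682]
mouth [0.573  0.1404] [0.5736 0.1368]
bar front [0.5799 0.1032] tail [0.5964 0.0083] len 0.09628580676075237 w 0.04450971709622388 0.04170550592410753 ang 99.86183302683175 ctr [0.5881 0.0557]
stick sole front [0.4203 0.1689] tail [0.4318 0.0187] len 0.15064844371909844 w 0.02775001843917568 0.022161950568080735 ang 94.3791188593985 ctr [0.426  0.0938]
fin top front [0.4265 0.079 ] tail [0.4294 0.0296] len 0.04948867567920653 w 0.01684438601340143 0.016782484256697688 ang 93.34423825602822 ctr [0.4279 0.0543]
guard front [0.5579 0.2181] tail [0.5706 0.1445] len 0.07469786867951268 w 0.09421295872397287 0.09581231778215013 ang 99.82859963659237 ctr [0.5643 0.1813]
[0.192  0.621  0.4048]
```

```bash
python3 -m crank '[-50,0,0,0,0,0,87, -10,-44,44,0,0,0,87, 0,-44,44,0,0,0,87, 0,-44,44,0,0,0,87, 0,-44,44,0,0,0,87]'; python3 -m crank '[0,-44,44,0,0,0,87, 0,-44,44,0,0,0,87, 0,-44,44,0,0,0,87, 0,-44,44,0,0,0,87, 0,-44,44,0,0,0,87]'
```

```text
time: 2.42
position: [0.3087, 0.3993, 0.465]
tool_rot: [0.236, 1.557, -0.235]
ft_force: [0.2, 0.9, 0.7]
grip_width: 0.997
time: 3.05
position: [0.4536, 0.1241, 0.4651]
tool_rot: [0.236, 1.557, -0.234]
ft_force: [1.1, 1.8, -0.4]
grip_width: 0.997
```

```bash
python3 -m crank '[20,-44,41,0,0,0,87, 0,0,0,0.171,0,0,87, 0,0,0,0.171,0,0,87, 0,0,0,0.171,0,0,87, 0,0,0,0.171,0,0,87]'; python3 -m crank '[0,0,0,0.171,0,0,87, 0,0,0,0.171,0,0,87, 0,0,0,0.171,0,0,87, 0,0,0,0,0,0,87, 0,0,0,0,0,0,87]'
python3 - <<'E'
from h import *
np.set_printoptions(precision=4,suppress=True)
c=cam('wrist'); snap('wrist','w1.png')
for t,z in [('stick_grip',.055),('stick',0),('bar_center',.034),('bar',.022),('mouth',.022),('cutter',0),('gauge',.022)]:
    for d in ctrl.mark_of('wrist',t)[:2]: print(t,np.round(d['at'],1),round(d['confidence'],2),px2w('wrist',d['at'],z,c))
print(R.from_rotvec(ctrl.get_state()['tool_rot']).as_matrix())
E
```

```text
time: 3.68
position: [0.4789, 0.0727, 0.4451]
tool_rot: [0.772, 1.429, -0.771]
ft_force: [-0.7, 0.1, -1.2]
grip_width: 1.004
time: 4.3
position: [0.4789, 0.0727, 0.4451]
tool_rot: [1.153, 1.244, -1.152]
ft_force: [0.8, 0.6, 0.1]
grip_width: 0.998
stick_grip [262.9 226.9] 0.8 [0.4296 0.0519 0.055 ]
stick [269.6 194. ] 0.89 [0.4293 0.0786 0.    ]
bar_center [410.1 230.6] 0.84 [0.592  0.0551 0.034 ]
bar [407.3 225.9] 0.56 [0.5916 0.0576 0.022 ]
mouth [401.5 155. ] 0.77 [0.5733 0.136  0.022 ]
mouth [262.2 228.5] 0.58 [0.4249 0.0415 0.022 ]
cutter [400.2 151.9] 0.96 [0.5767 0.1387 0.    ]
[[ 0.0001  0.9972  0.0744]
 [ 0.      0.0744 -0.9972]
 [-1.      0.0001 -0.    ]]
```

View pics/w1.png

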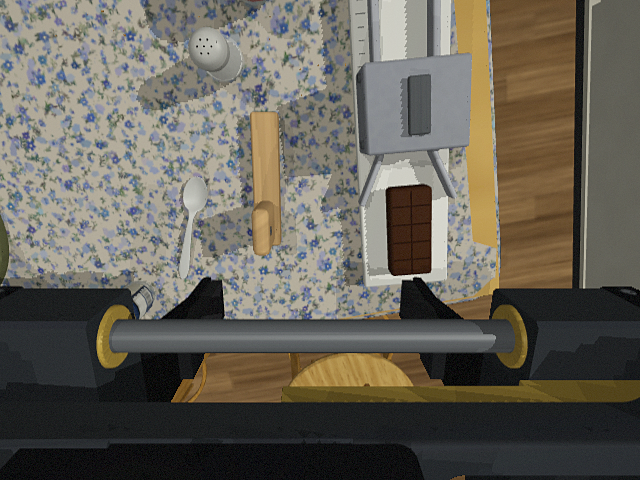

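The wrist view shows the stick with its fin at (262,228), nose up at (265,112). The bar is at (409,230) and the guard's near edge at (410,150). Next I'll measure the corners from a zoomed crop.

```bash
python3 - <<'E'
import cv2
im=cv2.imread('pics/w1.png')[90:295,235:475]; cv2.imwrite('pics/w1z.png',cv2.resize(im,None,fx=2.9,fy=2.9,interpolation=cv2.INTER_CUBIC))
E
```

```text
(no output)
```

View pics/w1z.png

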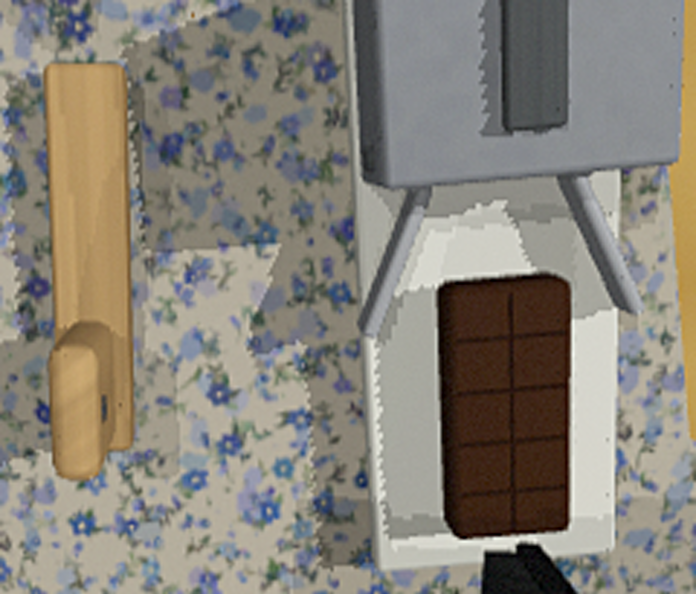

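```bash
python3 - <<'E'
from h import *
np.set_printoptions(precision=4,suppress=True)
c=cam('wrist')
f=lambda l,z:np.array([px2w('wrist',(235+u/2.9,90+v/2.9),z,c)[:2] for u,v in l])
def rep(n,p):
    fr=(p[0]+p[3])/2; ta=(p[1]+p[2])/2; d=fr-ta
    print(n,'front',fr,'tail',ta,'len',np.linalg.norm(d),'w',np.linalg.norm(p[0]-p[3]),np.linalg.norm(p[1]-p[2]),'ang',np.degrees(np.arctan2(d[1],d[0])),'ctr',p.mean(0))
rep('bar',f([(438,283),(448,536),(570,530),(569,277)],.046))
rep('sole',f([(45,64),(53,455),(131,450),(126,64)],.018))
rep('fintop',f([(50,350),(56,478),(103,475),(97,348)],.075))
b=f([(381,570),(613,550)],.022); print('bed tail',b,b.mean(0),np.linalg.norm(b[0]-b[1])); t=b[1]-b[0]; print('feed ang',np.degrees(np.arctan2(t[0],-t[1]))*-1, np.degrees(np.arctan2(t[1],t[0]))+90)
e=f([(358,240),(381,570)],.022);d=e[0]-e[1];print('left edge ang',np.degrees(np.arctan2(d[1],d[0])))
g=f([(384,188),(679,161)],.086);t=g[1]-g[0]; print('guard near top',g,g.mean(0),np.linalg.norm(t),np.degrees(np.arctan2(t[1],t[0]))+90)
fl=f([(370,333),(636,311)],.042); t=fl[1]-fl[0];print('flare ends',fl,fl.mean(0),np.linalg.norm(t),np.degrees(np.arctan2(t[1],t[0]))+90)
E
```

```text
bar front [0.5796 0.105 ] tail [0.5963 0.0079] len 0.09848678942291969 w 0.04737766019003488 0.047271543341089774 ang 99.81513279747283 ctr [0.588  0.0564]
sole front [0.422 0.169] tail [0.4305 0.0196] len 0.14955313518660662 w 0.02983501708356374 0.03196525059043773 ang 93.25066343768958 ctr [0.4262 0.0943]
fintop front [0.4288 0.0739] tail [0.4325 0.0283] len 0.04575114587481391 w 0.016074686830796624 0.016681659558252515 ang 94.70914369644042 ctr [0.4307 0.0511]
bed tail [[ 0.5533 -0.0213]
 [ 0.6483 -0.0051]] [ 0.6008 -0.0132] 0.09633409626034842
feed ang -99.65883490295009 99.65883490295008
left edge ang 100.3987055400883
guard near top [[0.5264 0.1354]
 [0.6179 0.1505]] [0.5722 0.143 ] 0.0927662127963308 99.42366731370569
flare ends [[0.5342 0.0813]
 [0.6312 0.0969]] [0.5827 0.0891] 0.09827301731609778 99.11186133843508
```

```bash
python3 -m crank '[30,-50,18,0,0,0,60, 50,0,0,0,0,0,60, 50,0,0,0,0,0,60, 40,0,0,0,0,0,60, 0,0,0,0,0,0,60]' 40
python3 - <<'E'
from h import *
np.set_printoptions(precision=4,suppress=True)
c=cam('wrist'); snap('wrist','w2.png'); print(ctrl.get_state()['position'])
for t,z in [('stick_grip',.055)]:
    for d in ctrl.mark_of('wrist',t)[:2]: print(t,np.round(d['at'],1),round(d['confidence'],2),px2w('wrist',d['at'],z,c))
E
```

```text
time: 5.32
position: [0.429, 0.0509, 0.2727]
tool_rot: [1.15, 1.246, -1.16]
ft_force: [0.3, -0.1, 0.5]
grip_width: 0.694
[0.4302 0.0511 0.2747]
stick_grip [312.5 271.7] 0.58 [0.4291 0.0489 0.055 ]
```

View pics/w2.png

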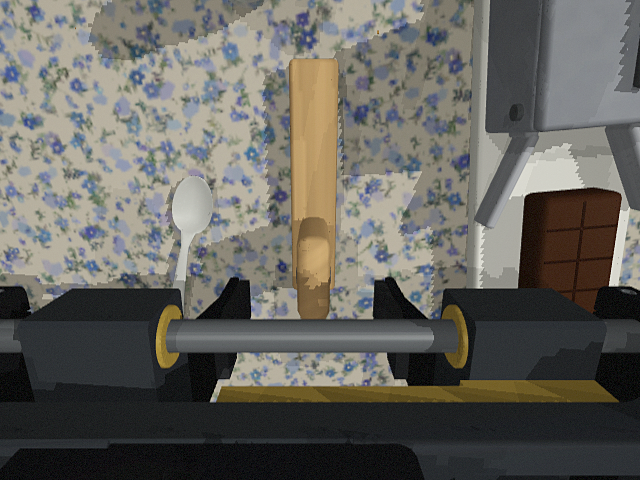

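The fin at (313,270) is centred between the fingers and lined up with them. I'll go down and pinch it.

```bash
python3 -m crank '[30,0,0,0,0,0,60, 30,0,0,0,0,0,60, 0,0,0,0,0,0,0, 0,0,0,0,0,0,0, 0,0,0,0,0,0,0]' 55; python3 -m crank '[0,0,0,0,0,0,0, 0,0,0,0,0,0,0, -20,0,0,0,0,0,0, -30,0,0,0,0,0,0, -30,0,0,0,0,0,0]' 
python3 - <<'E'
from h import *
np.set_printoptions(precision=4,suppress=True)
snap('wrist','w3.png'); s=ctrl.get_state(); print(s)
E
```

```text
time: 6.05
position: [0.4314, 0.0514, 0.2167]
tool_rot: [1.157, 1.242, -1.152]
ft_force: [0.3, -0.1, 0.0]
grip_width: 0.435
time: 6.68
position: [0.4301, 0.051, 0.2955]
tool_rot: [1.154, 1.244, -1.155]
ft_force: [0.3, 0.4, -0.8]
grip_width: 0.199
{'time': 6.725, 'joint_positions': array([-0.6506, -0.0792,  0.4578,  2.1061,  0.0381,  1.1012, -0.1375]), 'qd': array([ 0.0016,  0.0309,  0.0082,  0.0026, -0.0224, -0.122 ,  0.0269]), 'joint_torque': array([ -0.5246, -15.2275,  -1.3824, -22.9256,  -0.0785,   0.3649,
        -0.0089]), 'position': array([0.4317, 0.0512, 0.2994]), 'tool_rot': array([ 1.1587,  1.2405, -1.15  ]), 'ft_force': array([1.7357, 0.2993, 0.9032]), 'torque': array([-0.103 , -0.0863, -0.0499]), 'grip_width': 0.20507031068894593}
```

View pics/w3.png

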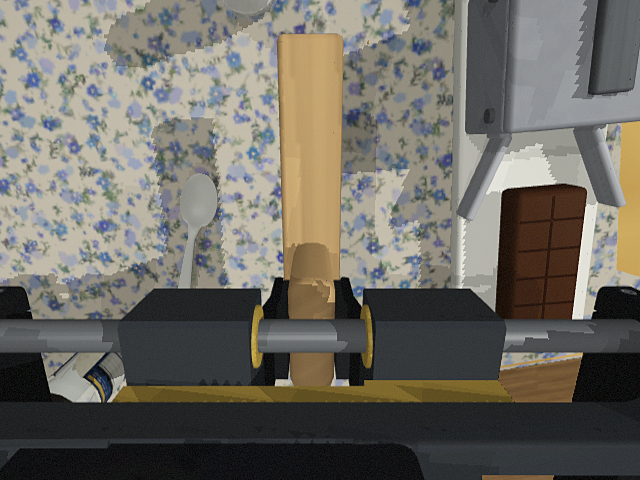

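```bash
cat >> h.py <<'E'
def nosecheck(tcp=None):
    """predicted px of nose top centre / width, for pitch guesses (deg, nose down +), wrist image"""
    s=ctrl.get_state(); p=ctrl.camera_params('wrist'); K=np.array(p['K']); H=np.array(p['hand_eye']); W=np.linalg.inv(H)
    for deg in (-3,0,3,6):
        a=np.radians(deg); out=[]
        for y in (-.015,.015):
            # tool coords: grasp at x=.164 -> stick height 50.7mm ; stick fwd=-z, stick up=-x
            f=.12; u=.018-.0507
            f2=f*np.cos(a)+u*np.sin(a); u2=-f*np.sin(a)+u*np.cos(a)
            q=K@(W[:3,:3]@np.array([.164-u2,y,-f2])+W[:3,3]); out.append(np.round(q[:2]/q[2],1))
        print(deg,out)
E
python3 -c "
from h import *
nosecheck()"
```

```text
-3 [array([274.2,  20.3]), array([345.7,  20.3])]
0 [array([275.8,  28.8]), array([344.3,  28.8])]
3 [array([277.2,  37.3]), array([343. ,  37.4])]
6 [array([278.5,  46. ]), array([341.8,  46. ])]
```

```bash
python3 -m crank '[0,0,0,-0.092,0,0,0, 0,31,46,0,0,0,0, 0,31,46,0,0,0,0, 0,31,46,0,0,0,0, 0,31,46,0,0,0,0]'; python3 -m crank '[0,31,46,0,0,0,0, 0,0,0,0,0,0,0, 0,0,0,0,0,0,0, 0,0,0,0,0,0,0, 0,0,0,0,0,0,0]' 
python3 - <<'E'
from h import *
np.set_printoptions(precision=4,suppress=True)
s=ctrl.get_state();snap('wrist','w4.png');snap('scene','s4.png'); M=R.from_rotvec(s['tool_rot']).as_matrix();print(s['position'],M,np.degrees(np.arctan2(-M[1,2],-M[0,2])))
nosecheck()
E
```

```text
time: 7.35
position: [0.5842, -0.1108, 0.2944]
tool_rot: [1.085, 1.284, -1.085]
ft_force: [0.6, 1.1, -0.4]
grip_width: 0.204
time: 7.98
position: [0.621, -0.1488, 0.2953]
tool_rot: [1.086, 1.284, -1.084]
ft_force: [0.7, -0.6, -1.2]
grip_width: 0.199
[ 0.621  -0.1488  0.2953] [[ 0.0006  0.986   0.1669]
 [ 0.0013  0.1669 -0.986 ]
 [-1.      0.0008 -0.0011]] 99.60946497573106
-3 [array([274.6,  20.1]), array([346. ,  20.2])]
0 [array([276.1,  28.6]), array([344.6,  28.7])]
3 [array([277.5,  37.2]), array([343.3,  37.2])]
6 [array([278.8,  45.8]), array([342.1,  45.9])]
```

View pics/w4.png

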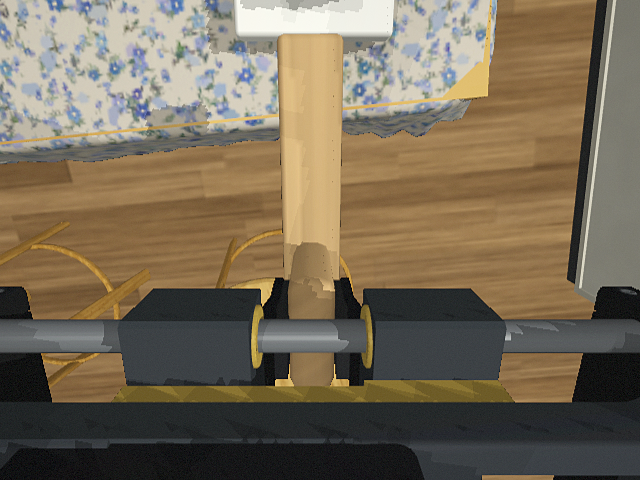

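View pics/s4.png

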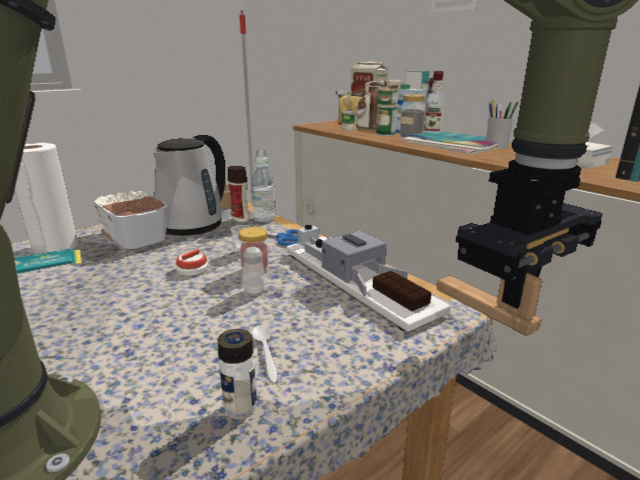

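```bash
python3 - <<'E'
from h import *
np.set_printoptions(precision=1,suppress=True)
im=cv2.imread('pics/s4.png')[240:345,420:560]; cv2.imwrite('pics/s4z.png',cv2.resize(im,None,fx=5,fy=5,interpolation=cv2.INTER_CUBIC))
s=ctrl.get_state(); c=cam('scene'); d=np.array([-.1669,.986,0]);n=np.array([-.986,-.1669,0]); g=np.array(s['position'])
for deg in (0,2,4):
    a=np.radians(deg); o=[]
    for f,y,h in [(.12,.015,0),(.12,.015,.018),(-.03,.015,0),(-.03,.015,.018),(.12,-.015,.018),(-.03,-.015,0)]:
        u=h-.0507; P=g+[0,0,-.164]+d*(f*np.cos(a)+u*np.sin(a))+n*y+np.array([0,0,1])*(-f*np.sin(a)+u*np.cos(a))
        o.append((w2px('scene',P,c)-[420,240])*5)
    print(deg,*o)
E
```

```text
0 [ 83.7 240.9] [ 89.8 188. ] [541. 479.] [554.1 418.4] [156.7 161.8] [608.  440.2]
2 [ 87.  255.4] [ 91.5 201.9] [548.2 478.7] [559.  416.8] [158.3 175.4] [615.2 439.8]
4 [ 90.7 269.9] [ 93.6 215.9] [555.3 478.2] [563.9 415.1] [160.3 189. ] [622.3 439.2]
```

View pics/s4z.png

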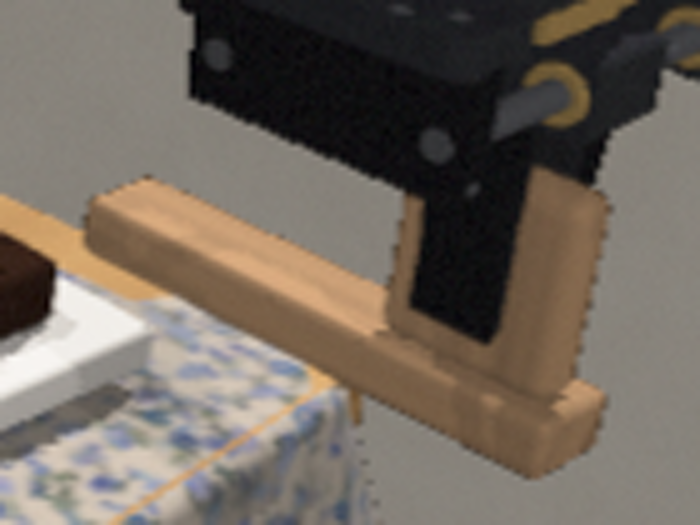

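```bash
python3 -m crank '[25,0,0,0,0,0,0, 28,0,0,0,0,0,0, 0,0,-10,0,0,0,0, 0,0,-10,0,0,0,0, 0,0,0,0,0,0,0]'
python3 - <<'E'
from h import *
np.set_printoptions(precision=4,suppress=True)
s=ctrl.get_state();snap('wrist','w5.png');im=snap('scene','s5.png'); print(s['position'],s['ft_force'],s['torque'])
cv2.imwrite('pics/s5z.png',cv2.resize(im[220:350,340:560,::-1],None,fx=3.5,fy=3.5,interpolation=cv2.INTER_CUBIC))
E
```

```text
time: 8.7
position: [0.6187, -0.1286, 0.2434]
tool_rot: [1.086, 1.283, -1.082]
ft_force: [0.1, -0.1, -1.8]
grip_width: 0.209
[ 0.6187 -0.1286  0.2434] [ 0.0845 -0.1376 -1.7743] [-0.1204 -0.0218  0.001 ]
```

View pics/w5.png

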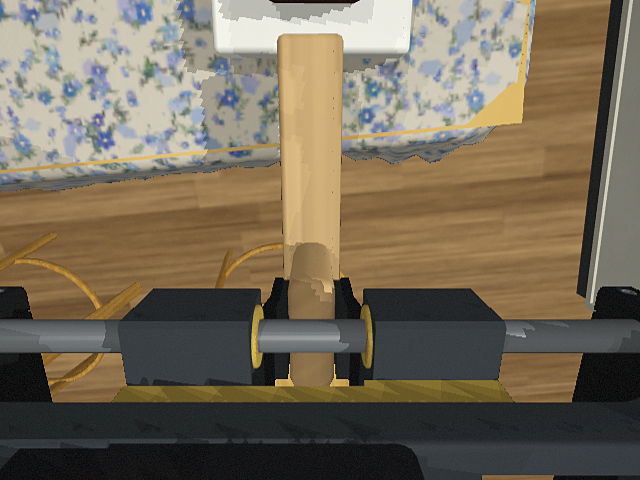

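View pics/s5z.png

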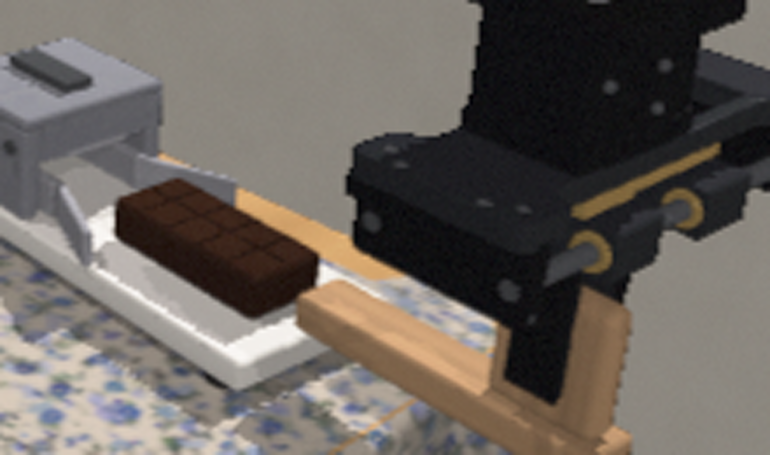

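The nose is just over the bed's end, with the bar ahead and centred. I'll lower it 3 mm and advance.

```bash
python3 -m crank '[3,0,-3,0,0,0,0, 0,0,-5,0,0,0,0, 0,0,-5,0,0,0,0, 0,0,-5,0,0,0,0, 0,0,-4,0,0,0,0]';  python3 -m crank '[0,0,-4,0,0,0,0, 0,0,-4,0,0,0,0, 0,0,-4,0,0,0,0, 0,0,-4,0,0,0,0, 0,0,-4,0,0,0,0]'
python3 - <<'E'
from h import *
snap('wrist','w6.png')
E
```

```text
time: 9.43
position: [0.6144, -0.1086, 0.2391]
tool_rot: [1.086, 1.282, -1.086]
ft_force: [-0.2, -1.2, -1.0]
grip_width: 0.198
time: 10.05
position: [0.611, -0.0887, 0.239]
tool_rot: [1.086, 1.283, -1.086]
ft_force: [-0.1, -0.8, -0.4]
grip_width: 0.204
```

View pics/w6.png

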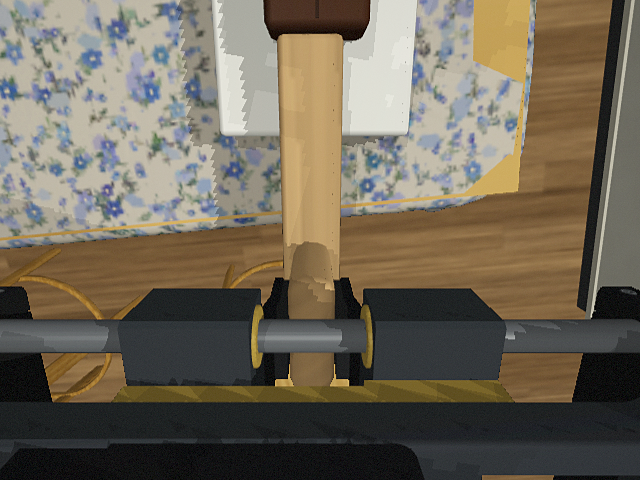

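```bash
python3 -m crank '[0,0,4,0,0,0,0, 0,2.5,0,0,0,0,0, 0,0,-4,0,0,0,0, 0,0,-4,0,0,0,0, 0,0,-4,0,0,0,0]';  python3 -m crank '[0,0,-4,0,0,0,0, 0,0,-4,0,0,0,0, 0,0,-4,0,0,0,0, 0,0,-4,0,0,0,0, 0,0,-4,0,0,0,0]'
python3 - <<'E'
from h import *
snap('wrist','w7.png')
im=snap('scene','s7.png')
cv2.imwrite('pics/s7z.png',cv2.resize(im[220:350,320:540,::-1],None,fx=3.5,fy=3.5,interpolation=cv2.INTER_CUBIC))
E
```

```text
time: 10.72
position: [0.6122, -0.0806, 0.239]
tool_rot: [1.086, 1.283, -1.086]
ft_force: [0.3, -0.3, -1.1]
grip_width: 0.196
time: 11.35
position: [0.6089, -0.0606, 0.239]
tool_rot: [1.086, 1.283, -1.086]
ft_force: [0.1, -2.4, -0.9]
grip_width: 0.204
```

View pics/w7.png

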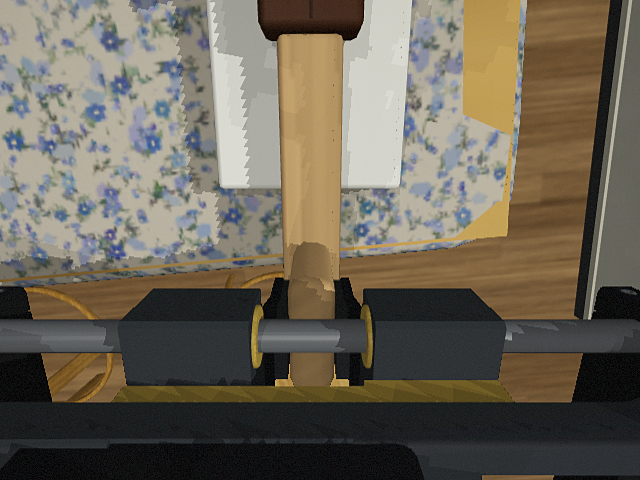

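View pics/s7z.png

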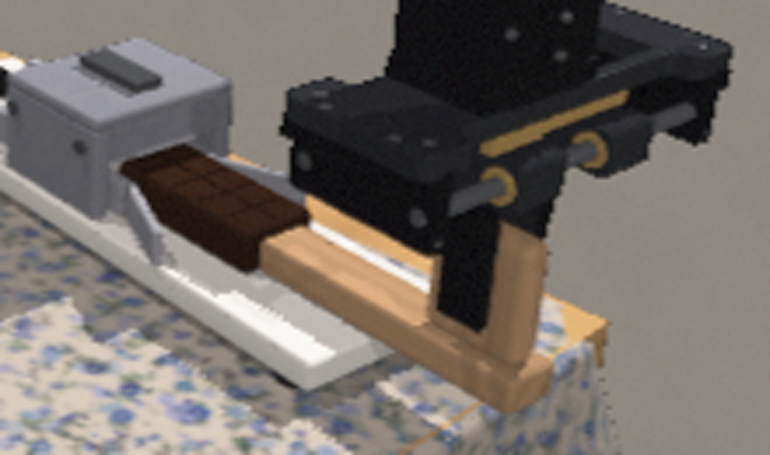

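```bash
python3 -m crank '[0,0,-3,0,0,0,0, 0,0,-3,0,0,0,0, 0,0,-3,0,0,0,0, 0,0,-3,0,0,0,0, 0,0,-3,0,0,0,0]';  python3 -m crank '[0,0,-3,0,0,0,0, 0,0,-3,0,0,0,0, 0,0,-3,0,0,0,0, 0,0,-3,0,0,0,0, 0,0,-3,0,0,0,0]'
```

```text
time: 12.08
position: [0.6069, -0.0522, 0.2403]
tool_rot: [1.084, 1.272, -1.091]
ft_force: [2.6, -13.6, 1.4]
grip_width: 0.202
time: 12.7
position: [0.6043, -0.035, 0.2397]
tool_rot: [1.085, 1.276, -1.089]
ft_force: [0.7, -8.5, 1.0]
grip_width: 0.209
```

```bash
python3 -m crank '[0,0,-3,0,0,0,0, 0,0,-3,0,0,0,0, 0,0,-3,0,0,0,0, 0,0,-3,0,0,0,0, 0,0,-3,0,0,0,0]';  python3 -m crank '[0,0,-3,0,0,0,0, 0,0,-3,0,0,0,0, 0,0,-3,0,0,0,0, 0,0,-3,0,0,0,0, 0,0,-3,0,0,0,0]'
python3 - <<'E'
from h import *
snap('wrist','w8.png')
im=snap('scene','s8.png')
cv2.imwrite('pics/s8z.png',cv2.resize(im[200:330,280:500,::-1],None,fx=3.5,fy=3.5,interpolation=cv2.INTER_CUBIC))
E
```

```text
time: 13.32
position: [0.6018, -0.0203, 0.2397]
tool_rot: [1.085, 1.277, -1.09]
ft_force: [1.5, -7.7, 1.1]
grip_width: 0.203
time: 13.95
position: [0.5994, -0.0057, 0.2397]
tool_rot: [1.085, 1.277, -1.09]
ft_force: [1.1, -9.1, 0.8]
grip_width: 0.202
```

View pics/s8z.png

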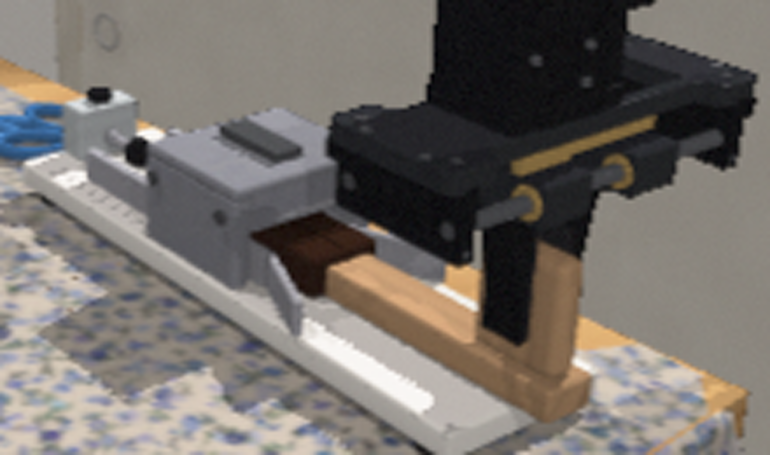

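View pics/w8.png

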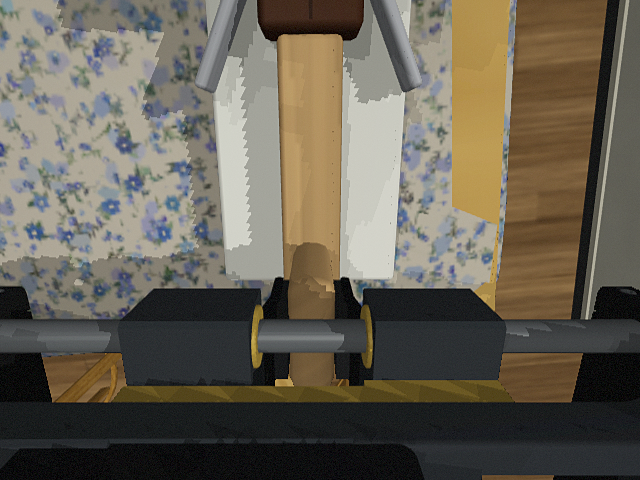

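```bash
for i in 1 2 3; do python3 -m crank '[0,0,-3,0,0,0,0, 0,0,-3,0,0,0,0, 0,0,-3,0,0,0,0, 0,0,-3,0,0,0,0, 0,0,-3,0,0,0,0]'; done
```

```text
time: 14.68
position: [0.5969, 0.009, 0.2397]
tool_rot: [1.085, 1.277, -1.09]
ft_force: [1.1, -9.2, 1.6]
grip_width: 0.2
time: 15.3
position: [0.5944, 0.0237, 0.2397]
tool_rot: [1.085, 1.277, -1.09]
ft_force: [0.7, -7.9, 1.9]
grip_width: 0.203
time: 15.92
position: [0.5921, 0.0389, 0.2396]
tool_rot: [1.085, 1.277, -1.09]
ft_force: [1.5, -8.5, 0.4]
grip_width: 0.204
```

```bash
python3 -m crank '[0,0,-1.5,0,0,0,0, 0,0,-1.5,0,0,0,0, 0,0,-1.5,0,0,0,0, 0,0,-1.5,0,0,0,0, 0,0,-1.5,0,0,0,0]'; python3 - <<'E'
from h import *
im=snap('top','t9.png')
cv2.imwrite('pics/t9z.png',cv2.resize(im[140:270,210:460,::-1],None,fx=3,fy=3,interpolation=cv2.INTER_CUBIC))
s=ctrl.get_state();print(s['position'],s['ft_force'])
E
```

```text
time: 16.55
position: [0.5909, 0.0462, 0.2396]
tool_rot: [1.086, 1.277, -1.09]
ft_force: [1.3, -8.5, 0.9]
grip_width: 0.205
[0.59084308 0.04669018 0.23959426] [ 1.70376998 -6.76819457  1.38027807]
```

View pics/t9z.png

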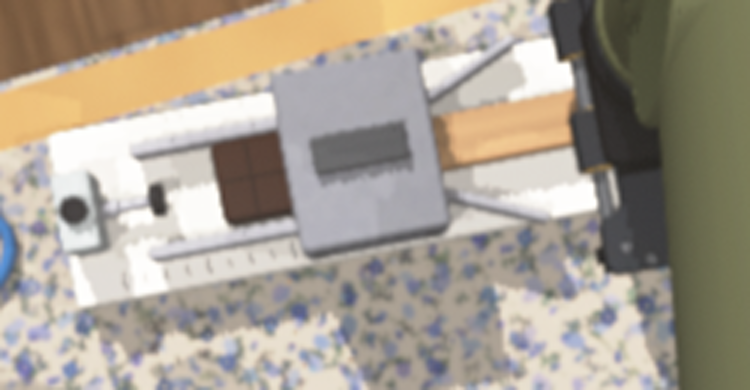

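The top view shows the bar's front emerging at zoomed column 213 and the pad's face at 165, so some gap is left. I'll measure it.

```bash
python3 - <<'E'
from h import *
np.set_printoptions(precision=4,suppress=True)
c=cam('top'); d=np.array([-.1642,.9864]); o=np.array([.5736,.139])
for n,uv,z in [('padface',(166,199),.035),('padtop',(166,188),.044),('bar',(213,150),.046),('bar',(226,222),.046),('blk',(103,205),.056)]:
    P=px2w('top',(210+uv[0]/3,140+uv[1]/3),z,c); print(n,(P[:2]-o)@d)
E
```

```text
padface 0.15301512685957308
padtop 0.1509299762027856
bar 0.12168289490059878
bar 0.12185765564581874
blk 0.18480586214155215
```

```bash
python3 -m crank '[0,0,-3,0,0,0,0, 0,0,-3,0,0,0,0, 0,0,-3,0,0,0,0, 0,0,-3,0,0,0,0, 0,0,-3,0,0,0,0]'; python3 -m crank '[0,0,-1.5,0,0,0,0, 0,0,-1.5,0,0,0,0, 0,0,-1.5,0,0,0,0, 0,0,-1.5,0,0,0,0, 0,0,-1,0,0,0,0]'; python3 - <<'E'
from h import *
im=snap('top','t10.png')
cv2.imwrite('pics/t10z.png',cv2.resize(im[140:270,210:460,::-1],None,fx=3,fy=3,interpolation=cv2.INTER_CUBIC))
s=ctrl.get_state();print(s['position'],s['ft_force'])
E
```

```text
time: 17.23
position: [0.5885, 0.0611, 0.2396]
tool_rot: [1.086, 1.277, -1.09]
ft_force: [1.1, -8.8, 1.5]
grip_width: 0.21
time: 17.85
position: [0.5873, 0.068, 0.2396]
tool_rot: [1.086, 1.277, -1.09]
ft_force: [1.3, -8.9, 2.2]
grip_width: 0.206
[0.58732969 0.06816583 0.23963363] [ 0.7525566  -8.79841051  1.68975391]
```

View pics/t10z.png

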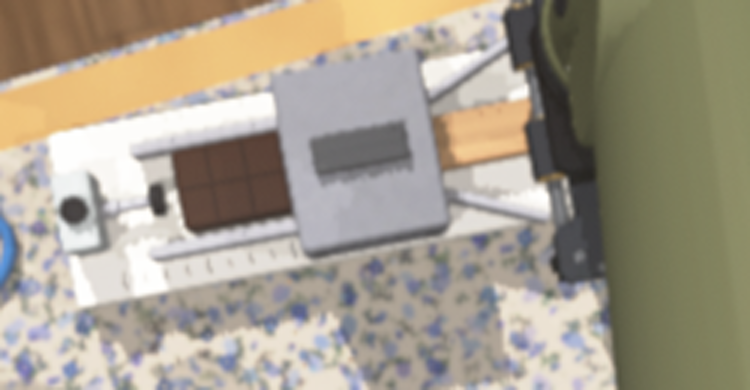

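The gap is about 7 mm, so I'll take small steps from here.

```bash
for i in 1 2; do python3 -m crank '[0,0,-0.6,0,0,0,0, 0,0,-0.6,0,0,0,0, 0,0,-0.6,0,0,0,0, 0,0,-0.6,0,0,0,0, 0,0,-0.6,0,0,0,0]'; done
```

```text
time: 18.52
position: [0.5869, 0.0709, 0.2397]
tool_rot: [1.086, 1.277, -1.09]
ft_force: [2.2, -8.1, 0.9]
grip_width: 0.206
time: 19.15
position: [0.5864, 0.0738, 0.2396]
tool_rot: [1.086, 1.277, -1.09]
ft_force: [1.1, -9.2, 1.7]
grip_width: 0.201
```

```bash
python3 -m crank '[0,0,-0.5,0,0,0,0, 0,0,-0.5,0,0,0,0, 0,0,-0.5,0,0,0,0, 0,0,-0.5,0,0,0,0, 0,0,0,0,0,0,0]'
```

```text
time: 19.77
position: [0.586, 0.0759, 0.2396]
tool_rot: [1.086, 1.277, -1.09]
ft_force: [1.4, -7.8, 1.0]
grip_width: 0.201
```

```bash
python3 -m crank '[0,0,-0.5,0,0,0,0, 0,0,-0.5,0,0,0,0, 0,0,-0.5,0,0,0,0, 0,0,-0.5,0,0,0,0, 0,0,0,0,0,0,0]'
```

```text
time: 20.4
position: [0.5859, 0.0763, 0.2398]
tool_rot: [1.085, 1.275, -1.091]
ft_force: [1.2, -11.6, 2.1]
grip_width: 0.205
```

Contact: the motion stalled and the force rose by about 3 N. I'll press on in small steps.

```bash
cat > f.py <<'E'
from h import *
import sys
v=[]
for i in range(3):
    ctrl.get_image('top'); s=ctrl.get_state(); v.append(list(s['ft_force'])+list(s['position']))
m=np.mean(v,0); print('along feed',-(m[:3]@np.array([-.1642,.9864,0])),m.round(4))
E
python3 f.py; python3 -m crank '[0,0,-0.5,0,0,0,0, 0,0,-0.5,0,0,0,0, 0,0,-0.5,0,0,0,0, 0,0,-0.5,0,0,0,0, 0,0,0,0,0,0,0]'; python3 f.py
```

```text
along feed 11.605214783801813 [  1.6721 -11.4869   2.4349   0.5859   0.0763   0.2399]
time: 21.18
position: [0.5858, 0.0772, 0.24]
tool_rot: [1.085, 1.273, -1.092]
ft_force: [1.7, -13.8, 2.7]
grip_width: 0.206
along feed 14.167329106385758 [  2.0035 -14.0292   3.3723   0.5858   0.0772   0.24  ]
```

```bash
python3 -m crank '[0,0,-0.5,0,0,0,0, 0,0,-0.5,0,0,0,0, 0,0,-0.5,0,0,0,0, 0,0,-0.5,0,0,0,0, 0,0,0,0,0,0,0]'; python3 f.py
```

```text
time: 21.95
position: [0.5856, 0.0781, 0.2402]
tool_rot: [1.084, 1.272, -1.093]
ft_force: [1.9, -16.3, 4.5]
grip_width: 0.203
along feed 15.692285263510788 [  2.4161 -15.5064   3.8187   0.5857   0.0781   0.2402]
```

```bash
python3 -m crank '[0,0,-0.5,0,0,0,0, 0,0,-0.5,0,0,0,0, 0,0,-0.5,0,0,0,0, 0,0,0,0,0,0,0, 0,0,0,0,0,0,0]'; python3 f.py
```

```text
time: 22.72
position: [0.5855, 0.0788, 0.2403]
tool_rot: [1.084, 1.271, -1.094]
ft_force: [1.9, -17.7, 3.5]
grip_width: 0.201
along feed 17.109515178852828 [  1.7241 -17.0584   4.5579   0.5855   0.0788   0.2403]
```

```bash
python3 -m crank '[0,0,-0.5,0,0,0,0, 0,0,-0.3,0,0,0,0, 0,0,0,0,0,0,0, 0,0,0,0,0,0,0, 0,0,0,0,0,0,0]'; python3 f.py
```

```text
time: 23.5
position: [0.5855, 0.0791, 0.2404]
tool_rot: [1.084, 1.27, -1.094]
ft_force: [2.4, -18.3, 5.0]
grip_width: 0.206
along feed 18.651880891547375 [  1.69   -18.6277   4.8279   0.5855   0.0791   0.2404]
```

Holding at about 10 N. Now I'll draw back straight, gently at first.

```bash
python3 -m crank '[0,0,2,0,0,0,0, 0,0,2,0,0,0,0, 0,0,2,0,0,0,0, 0,0,3,0,0,0,0, 0,0,4,0,0,0,0]'; python3 f.py;  python3 -m crank '[0,0,6,0,0,0,0, 0,0,8,0,0,0,0, 0,0,10,0,0,0,0, 0,0,10,0,0,0,0, 0,0,10,0,0,0,0]'; python3 - <<'E'
from h import *
im=snap('top','t11.png')
cv2.imwrite('pics/t11z.png',cv2.resize(im[140:270,210:460,::-1],None,fx=3,fy=3,interpolation=cv2.INTER_CUBIC))
im=snap('scene','s11.png')
cv2.imwrite('pics/s11z.png',cv2.resize(im[200:330,280:500,::-1],None,fx=3.5,fy=3.5,interpolation=cv2.INTER_CUBIC))
s=ctrl.get_state();print(s['position'],s['ft_force'])
E
```

```text
time: 24.28
position: [0.5859, 0.0755, 0.2389]
tool_rot: [1.087, 1.285, -1.086]
ft_force: [0.3, 1.3, -1.1]
grip_width: 0.202
along feed -0.3251768266951698 [ 0.2657  0.3739 -0.8331  0.5859  0.0755  0.2388]
time: 25.05
position: [0.5935, 0.0306, 0.239]
tool_rot: [1.086, 1.283, -1.086]
ft_force: [-0.1, 0.8, -0.0]
grip_width: 0.204
[0.59357089 0.02953324 0.23909411] [ 0.58916897 -0.53324568 -1.54438509]
```

View pics/t11z.png

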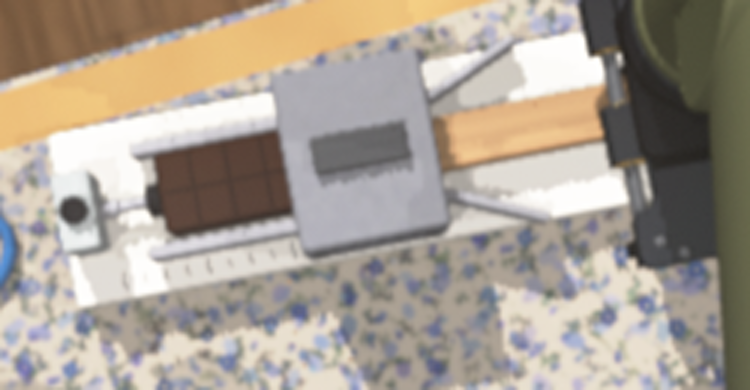

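View pics/s11z.png

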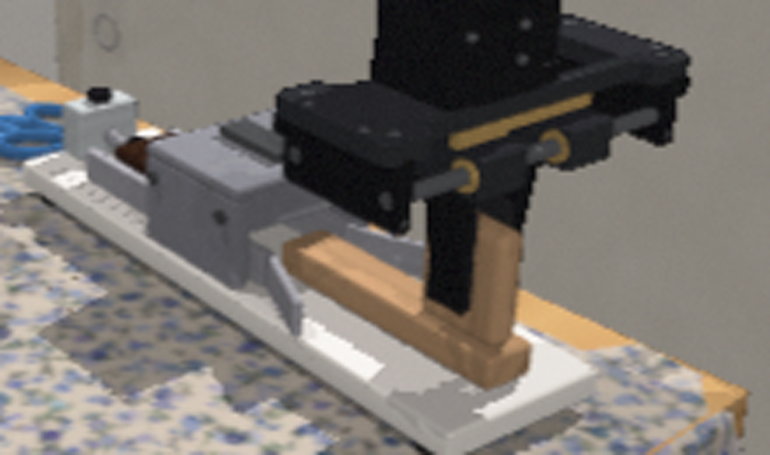

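The bar stays against the pad (zoomed column 160), and the stick's nose is nearly out of the mouth. I'll back out, lift, and carry the stick to its old place.

```bash
python3 -m crank '[0,0,15,0,0,0,0, 0,0,20,0,0,0,0, 0,0,15,0,0,0,0, -30,0,0,0,0,0,0, -40,0,0,0,0,0,0]';  python3 -m crank '[0,-53,0,0,0,0,0, 0,-53,0,0,0,0,0, 0,-52,0,0,0,0,0, 0,0,-49,0,0,0,0, 0,0,-49,0,0,0,0]';python3 -m crank '[0,0,0,0.092,0,0,0, 0,0,0,0,0,0,0, 0,0,0,0,0,0,0, 0,0,0,0,0,0,0, 0,0,0,0,0,0,0]'
python3 - <<'E'
from h import *
snap('wrist','w12.png')
im=snap('scene','s12.png')
cv2.imwrite('pics/s12z.png',cv2.resize(im[210:350,240:460,::-1],None,fx=3.5,fy=3.5,interpolation=cv2.INTER_CUBIC))
s=ctrl.get_state();print(s['position'],s['ft_force'],R.from_rotvec(s['tool_rot']).as_matrix())
E
```

```text
time: 25.78
position: [0.6012, -0.0184, 0.3086]
tool_rot: [1.085, 1.285, -1.089]
ft_force: [0.5, 0.5, -1.0]
grip_width: 0.2
time: 26.4
position: [0.429, 0.0529, 0.3096]
tool_rot: [1.09, 1.282, -1.086]
ft_force: [1.3, 0.0, -0.4]
grip_width: 0.204
time: 27.02
position: [0.4297, 0.0524, 0.3089]
tool_rot: [1.155, 1.243, -1.155]
ft_force: [-0.0, -0.5, -1.1]
grip_width: 0.202
[0.42967852 0.05262542 0.3089196 ] [-0.48961846 -0.10497755 -1.185169  ] [[-4.72961979e-05  9.97283250e-01  7.36621840e-02]
 [ 4.36403778e-05  7.36621860e-02 -9.97283250e-01]
 [-9.99999998e-01 -4.39530604e-05 -4.70057591e-05]]
```

View pics/w12.png

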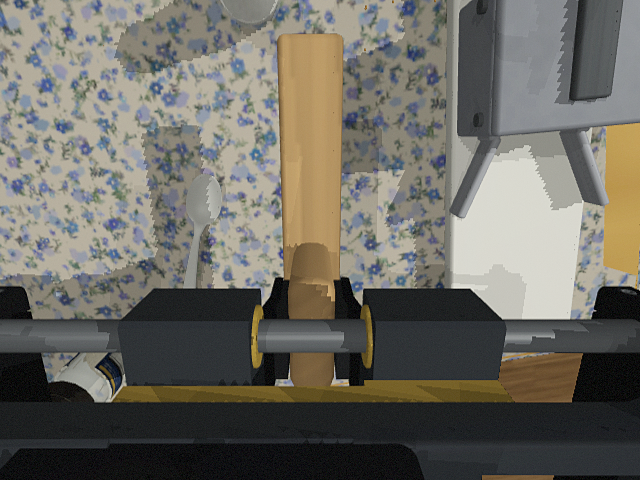

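View pics/s12z.png

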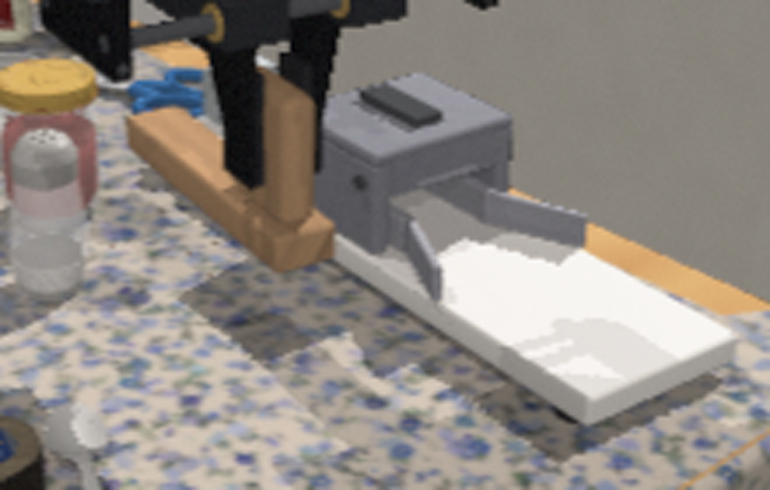

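The stick sits in the hand just as when it was picked up (nose at row 35), and the spot below is clear. I'll lower it.

```bash
python3 -m crank '[40,0,0,0,0,0,0, 30,0,0,0,0,0,0, 15,0,0,0,0,0,0, 5,0,0,0,0,0,0, 0,0,0,0,0,0,0]';  python3 -m crank '[1,0,0,0,0,0,0, 1,0,0,0,0,0,0, 1,0,0,0,0,0,0, 1,0,0,0,0,0,0, 0,0,0,0,0,0,0]';python3 f.py
```

```text
time: 27.75
position: [0.4301, 0.0529, 0.2195]
tool_rot: [1.155, 1.243, -1.154]
ft_force: [-0.3, -0.5, -0.6]
grip_width: 0.205
time: 28.38
position: [0.4298, 0.0529, 0.2154]
tool_rot: [1.155, 1.243, -1.154]
ft_force: [-1.3, 0.2, 4.4]
grip_width: 0.203
along feed 0.5273532700736073 [-2.3294 -0.9224  5.3382  0.4298  0.0529  0.2154]
```

```bash
python3 -m crank '[0,0,0,0,0,0,45, 0,0,0,0,0,0,50, 0,0,0,0,0,0,60, 0,0,0,0,0,0,60, 0,0,0,0,0,0,60]' 10;  python3 -m crank '[-20,0,0,0,0,0,60, -40,0,0,0,0,0,60, -50,0,0,0,0,0,60, -50,0,0,0,0,0,60, 0,0,0,0,0,0,60]'
python3 - <<'E'
from h import *
np.set_printoptions(precision=4,suppress=True)
c=cam('wrist');snap('wrist','w13.png')
im=snap('scene','s13.png')
cv2.imwrite('pics/s13z.png',cv2.resize(im[200:350,240:460,::-1],None,fx=3.5,fy=3.5,interpolation=cv2.INTER_CUBIC))
im=snap('top','t13.png')
cv2.imwrite('pics/t13z.png',cv2.resize(im[130:330,190:460,::-1],None,fx=2.9,fy=2.9,interpolation=cv2.INTER_CUBIC))
for t,z in [('stick_grip',.055),('jam_jar_mid',.042),('shaker_mid',.045),('shot_glass_mid',.028)]:
    for n in ('wrist','top'):
        cc=c if n=='wrist' else cam('top')
        for d in ctrl.mark_of(n,t)[:1]: print(n,t,round(d['confidence'],2),px2w(n,d['at'],z,cc))
E
```

```text
time: 29.15
position: [0.4296, 0.0528, 0.2149]
tool_rot: [1.155, 1.243, -1.154]
ft_force: [0.1, 0.3, -0.5]
grip_width: 0.651
time: 29.78
position: [0.431, 0.0528, 0.3789]
tool_rot: [1.161, 1.24, -1.147]
ft_force: [-0.5, 0.6, -0.6]
grip_width: 0.693
top stick_grip 0.73 [0.4341 0.0569 0.055 ]
top jam_jar_mid 0.82 [0.4078 0.2996 0.042 ]
wrist shaker_mid 0.44 [0.4314 0.0504 0.045 ]
top shaker_mid 0.61 [0.3739 0.219  0.045 ]
top shot_glass_mid 0.78 [0.4047 0.396  0.028 ]
```

View pics/t13z.png

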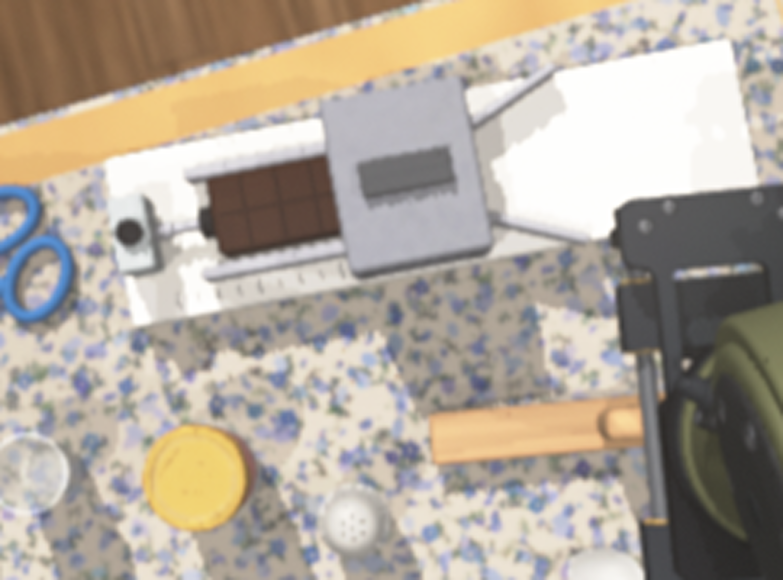

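View pics/s13z.png

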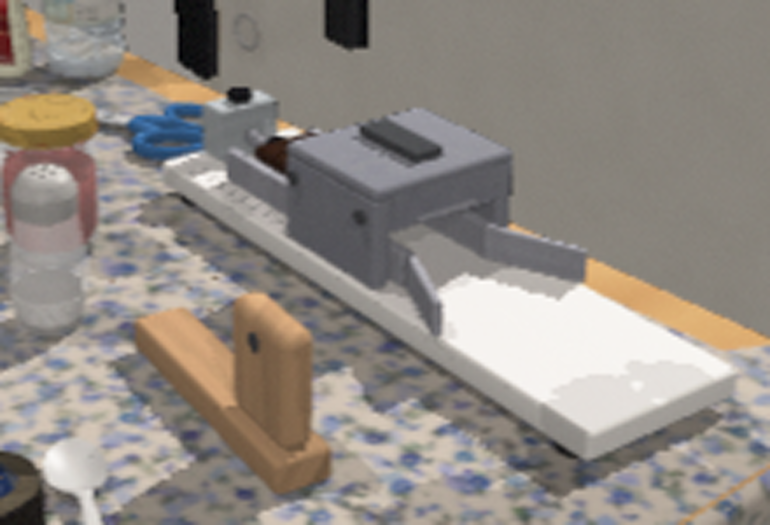

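The bar rests against the pad (zoomed (208,222)). The stick stands flat on the table, clear of the cutter, and the bystanders are where they were. I'll hand in.

```bash
python3 -m crank '[0,0,0,0,0,0,60, 0,0,0,0,0,0,60, 0,0,0,0,0,0,60, 0,0,0,0,0,0,60, 0,0,0,0,0,0,60]'; python3 -c "
from bench import ctrl
print(ctrl.close_job())"
```

```text
time: 30.95
position: [0.4296, 0.0528, 0.375]
tool_rot: [1.155, 1.243, -1.154]
ft_force: [0.3, 0.4, -0.3]
grip_width: 0.688
the job is handed in; nothing more can be done
None
```

The bar is fed through the guard and resting against the depth stop, and the job is handed in at about 31 s of the 72 s allowed. No verdict was reported.

- **Push:** I gripped the stick by its fin and pushed the bar through. Sliding it under the shoe took about 9 N. I found the stop by the force step and pressed to about 18.7 N total, so about 10 N on the stop by subtraction. It held above roughly 8 N for about 1.5 s. The wrist reads about 1 N of noise, and I had no direct reading of the stop force.
- **Withdrawal:** I drew the stick straight back, and pictures after that and after the final move show the bar still touching the pad. I could not measure the remaining contact force (more than 0.5 N is needed).
- **Stick:** It stands flat on its sole on the table, close to where it started and clear of the cutter.
- **Bystanders:** The jar, shaker and glass read within about 4 mm of their first positions.
- **Disagreements:**
  - The wrist-camera network once reported the shaker at the stick's position. The confidence was low (0.44) and the pictures contradict it.
  - In the hand, the wrist view suggested the stick was pitched about 2–3° nose-down, while the scene view showed about 0–1°. It stands flat in the last scene picture.

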